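# Compress the belt tensioner of an open drive unit

### The arm

A 7-joint arm with a two-finger parallel gripper is mounted at the origin on the work surface; the furniture and walls round the work are solid. World frame = base frame: x ahead of the robot, y to its left, z up, the work surface at z = 0. Lengths are in mm, angles in rad, forces in N, time in s.
With the tool pointing down it reaches from about 400 to 850 mm from the base axis. Payload 6.9 kg.
Tool frame: the origin (TCP) lies where the fingers leave the gripper's body, on its centre line; the fingertips stand 73 mm ahead of it and the grasp point (between the pads) lies 54 mm ahead of it; z points along the fingers, y is the line along which they close (so a half turn about z gives the same grasp; the last joint's range is limited). The gripper opens to 85 mm and grips with 20 to 120 N. Pads are 22 mm wide; open, the fingers measure 114 mm over their backs; the gripper's body (76 mm by 85 mm) begins 54 mm behind the grasp point. The pads swing forward as they close: fully open they stand 13 mm farther back than shut.
Start: joints at [1.423, 0.507, -0.238, 1.5, 0.126, 1.149, -0.155], TCP at [156.293, -605.134, 303.875] pointing down, gripper open.
Joint ranges: [-3.08, 3.08], [-0.24, 2.05], [-1.43, 1.35], [0, 2.5], [-1.52, 4.66], [0.17, 1.96], [-2.89, 2.89]. Speed limits (rad/s): [2.39, 2.39, 3.14, 3.14, 3.14, 3.14, 3.14].

### API

Orientations are given as a rotation vector (axis times angle).
In Python, from station import * gives the robot as it stands. Calls block until the motion is done:
- reach(position, orientation): joint-space move of the TCP to a pose.
- move_l(position, velocity=150, ori=None, contact_N=None): straight line of the TCP; ori=None keeps the orientation; velocity is the mean speed in mm/s. With contact_N (N) it stops when the force on the tool has changed by that much, and returns True; else False.
- move_joints(angles): joint-space move.
- set_gripper(opening, grasp_force=None): finger opening in mm; grasp_force is the grip in N (None keeps the last); returns when the fingers have stopped.
- pause(seconds).
- solve_ik(position, orientation): joint angles nearest the present ones, or None.
- observe(): the state.
- capture(name): name is "scene" or "top" or "wrist"; returns a dict with "color" (420x560x3 uint8, red, green, blue), "depth" (420x560 float32, mm along the optical axis (not along the pixel's ray), 0 where there is no reading), "camera_matrix" (3x3 intrinsics, pixels), "R" (3x3) and "t" (3): a world point X has camera coordinates R X + t; the wrist camera has in their place "hand_eye" (4x4, takes a point from camera to tool coordinates, whose origin is the TCP and whose axes are the flange's). Camera axes: x right, y down, z forward; pixel columns grow to the right and rows downward; lengths in mm; the calibration is good to about 2 mm. A picture is of the moment at which its call begins: read the wrist's pose just before it.
A pose or a line that the arm cannot do raises Unreachable and nothing moves.
- sign_off(): hands the job in; it is judged then, once.
The state is a dict: "time": time; "joints": joint angles; "dq": joint speeds; "joint_torque": joint torques, N m; "position": TCP position; "tool_rot": TCP orientation; "wrist_force": force on the tool from outside, world axes, zero at the start; "wrist_torque": the same for the moment, N m; "finger_gap": finger opening in mm; "finger_force": force on a finger pad.
Only numpy, scipy, OpenCV 4.12 (cv2) and the standard library are available. Lean on these libraries where they do the work, as an engineer would, in place of code of your own. Each camera call takes 0.05 s, during which the arm holds its last target. There are 200 camera calls.

### The job

The drive unit is waiting for a new belt. Take the pry key out of its holder and, with the key and not with bare fingers, lever the snug sliding cover off its detent and slide it fully open; then with the key still in the gripper push the sprung tensioner arm by its idler roller, firmly but gently, back past the click of its pawl and a little beyond, and finish while holding it compressed there with the key, so that the key and not the pawl carries the spring. Leave the things standing around where they are.

Things in the scene. Friction and masses are not known exactly. Their poses are not given: they have to be found in the camera images.
- drive_unit: Grey belt-drive unit, fixed: base plate 150 (x) x 270 (y) x 10 mm, on it a box 50 mm high. Origin: middle of the underside; z up, y along its length. The +y half is a closed motor housing (pulley on top at x 0, y 105, up to z 76 mm). The -y half is the tensioner bay under the sliding cover. Rails beside the cover (47 to 56 mm from the middle) reach z 58 mm.
- wall_edge (a point): Middle of the upper inner edge of the steel end wall at the unit's -y end (drive_unit x 0, y -115, z 76 mm; axes as drive_unit). The wall is 116 mm wide and 8 mm thick (y -123 to -115 mm); it is fixed, stands 21 mm higher than the cover's top and serves as a fulcrum for the key.
- cover_edge (a point): Middle of the sliding cover's -y end face, half-way up. The cover is a flat aluminium plate 92 (x) x 95 (y) x 5 mm, drive_unit z 50 to 55 mm. Shut, this face stands 12 mm from the end wall: a slot 12 mm wide and about 90 mm long into which the key's blade fits from above; nothing is under the slot down to z 22 mm. Fully open, it is at drive_unit y -13 mm.
- cover (a joint): Slide of the cover along drive_unit +y, over the motor housing, m: 0 shut, 0.09 fully open at its stop (above 0.08 counts as open). A spring ball detent holds it shut: about 9 N towards +y frees it, it snaps free after some 6 mm; beyond that about 2 N slides it, and it stays where it is left.
- tension_arm (a joint): Hinge of the sprung arm, rad, vertical axis at drive_unit x 45, y -62 mm. 0 at rest; grows as the roller is pushed towards drive_unit -y (towards the end wall). The pawl clicks at 0.38 (roller moved 26 mm); hold at 0.42 or more; hard stop at 0.65 (42 mm). The spring pushes back at the roller with 2 N at 0, 6 N at 0.5, about 1 N more while the pawl rides up.
- idler_top (a point): Centre of the top (drive_unit z 42 mm) of the idler roller on the arm's end: black upright cylinder, 18 mm diameter, z 20 to 42 mm, 65 mm from the hinge. At rest: drive_unit x -17, y -43 mm; at 0.5 rad x -19, y -75 mm. Under it lies the arm (top at z 20 mm). Push its +y side, free once the cover is open (21 mm between roller and cover edge).
- pawl (a joint): Slide of the sprung pawl in the unit's -x wall, m: 0 in (at rest, and again after the click), up to 0.005 out while the arm's tooth passes. Do not handle it; after the click it would keep the arm from falling back below about 0.38.
- pry_key: The pry key, 109 mm tall, about 90 g: flat steel blade 16 (x) x 5 (y) x 65 mm, on top a black ribbed grip block 26 (x) x 18 (y) x 44 mm (z 65 to 109 mm). Origin: middle of the blade's tip; z runs up to the grip, x across the blade's width, y through its thickness. It stands loose, blade down, in its holder.
- key_grip (a point): A point in the key's grip block, 90 mm above the blade's tip.
- key_holder: Fixed grey block 60 (x) x 46 (y) x 75 mm on a 90 x 76 x 6 mm foot, with a slot 22 x 11 mm in its top, in which the key's blade stands; the key's grip block rests on its top at z 75 mm. Origin: centre of the underside. Lift the key at least 70 mm to clear it.
- tip_box: Bystander: pipette tip box 100 x 66 x 57 mm, origin centre of underside.
- vial_a: Bystander: small vial with white cap, 28 mm diameter, 62 mm tall, origin centre of underside.
- vial_b: Bystander: small vial with black cap, 28 mm diameter, 62 mm tall, origin centre of underside.
- beaker: Bystander: clear beaker 53 mm diameter, 66 mm tall, origin centre of underside.
- petri_dish: Bystander: petri dish 60 mm diameter, 13 mm tall, origin centre of underside.
- tape_roll: Bystander: roll of tape lying flat, 104 mm diameter, 25 mm tall, origin centre of underside.
- marker: Bystander: felt marker lying down, 130 x 15 x 17 mm, origin under its middle.
- bay_floor (a point): Middle of the tensioner bay's floor (drive_unit x 0, y -60, z 10 mm). The bay is open above but for the cover; inside it spans drive_unit x -50 to 50, y -115 to -5 mm; its +x half holds the arm's hinge and a small post, both under z 46 mm.
Things that resemble listed ones, but are neither listed nor needed, are in the scene too. Of the things that look like the pry_key, the smaller one is meant.

How it is judged (in metres and radians):
On the way, in this order (a step that is already met when the one before it is completed fails the run):
1. the cover has been levered off its detent and slid fully open, the tensioner not yet touched (value of joint cover above 0.08 m and value of joint tension_arm below 0.15 rad), for 0.1 s.
2. the tensioner arm is past its click, pushed by the key in the gripper (value of joint tension_arm above 0.42 rad and contact force between pry_key and tension_arm above 2 N and contact force between the fingers and pry_key above 2 N), for 0.2 s.
At the end, for the whole second after the job is handed in: The cover is open (slide above 80 mm of its 90), the tensioner arm is held still at more than 0.42 rad (click at 0.38) with the pawl back in (under 2 mm out), the key presses on the idler roller with more than 2 N, and the gripper still holds the key (all of step 2 and value of joint cover above 0.08 m and value of joint pawl below 0.002 m and velocity of joint tension_arm between -0.1 and 0.1 rad/s); the arm keeps its last pose, push and grip.
It fails at once if the cover was pushed with the bare fingers (contact force between the fingers and cover above 2 N).
It fails at once if the tensioner arm was pushed with bare fingers (contact force between the fingers and tension_arm above 2 N).
It fails at once if the tensioner was rammed with more than 25 N (contact force between pry_key and tension_arm above 25 N).
It fails at once if a bystander was moved by more than 30 mm (distance of any of tip_box, vial_a, vial_b, beaker, petri_dish, tape_roll, marker from where it was at the start of the episode above 0.03 m).
It also fails if it takes over 42 s, if anything falls off the work surface, if the arm or the gripper's body presses on something with over 40 N, if the wrist force passes 120 N, or if a joint passes its speed limit or range.

## Working session

There is one attempt and no reset: what is moved stays moved. The work goes in short steps, each a Python script; the robot and the scene stay as the last script left them, time stands still between calls to the robot, and variables do not carry over. Pictures are saved under pics/ and viewed, at most 10 in all, crops included, and the job is handed in when it is done.

```bash
mkdir -p pics; ls; cat > h.py <<'E'
import numpy as np, cv2
from station import *
def save(n,img): cv2.imwrite('pics/'+n,np.ascontiguousarray(img[:,:,::-1]))
def cloud(c):
    d=c['depth'];K=c['camera_matrix'];v,u=np.indices(d.shape)
    P=np.stack([(u-K[0,2])/K[0,0]*d,(v-K[1,2])/K[1,1]*d,d],-1)
    return (P-c['t'])@c['R']   # R^T (P-t)
def ray_plane(c,uv,z):
    K=c['camera_matrix'];r=c['R'].T@np.linalg.solve(K,[uv[0],uv[1],1.]);o=-c['R'].T@c['t']
    return o+r*(z-o[2])/r[2]
E
python3 - <<'E'
from h import *
import pickle
o=observe();print({k:np.round(v,3) for k,v in o.items()})
a=capture('top');b=capture('scene')
pickle.dump((a,b),open('c.pkl','wb'))
save('top.png',cv2.resize(a['color'],(800,600)));save('scene.png',cv2.resize(b['color'],(800,600)))
for c in(a,b): print(c['camera_matrix'],-c['R'].T@c['t'],c['R'][2],(c['depth']>0).mean())
E
```

```text
pics
{'time': np.float64(0.0), 'joints': array([ 1.424,  0.508, -0.238,  1.501,  0.126,  1.149, -0.155]), 'dq': array([ 0.001, -0.001, -0.   , -0.001, -0.   , -0.   ,  0.001]), 'joint_torque': array([-0.0000e+00, -6.2061e+01, -2.1870e+00, -2.4967e+01,  1.3000e-02,
        1.2000e-02, -0.0000e+00]), 'position': array([ 156.163, -604.799,  303.03 ]), 'tool_rot': array([-3.115, -0.396,  0.   ]), 'wrist_force': array([ 0.215,  0.248, -0.681]), 'wrist_torque': array([-0.017,  0.054,  0.041]), 'finger_force': np.float64(0.0), 'finger_gap': np.float64(85.226)}
[[442.15507914   0.         278.50890623]
 [  0.         442.15507914 199.29320529]
 [  0.           0.           1.        ]] [ 308.80480127   16.08323095 1592.06336663] [ 0.13988224 -0.02190573 -0.9899258 ] 0.9959481292517007
[[451.59750491   0.         281.89987968]
 [  0.         451.59750491 208.20540738]
 [  0.           0.           1.        ]] [-108.19337039  998.27326652  667.99467501] [ 0.46198573 -0.76481137 -0.44903536] 0.945017006802721
```

View pics/top.png

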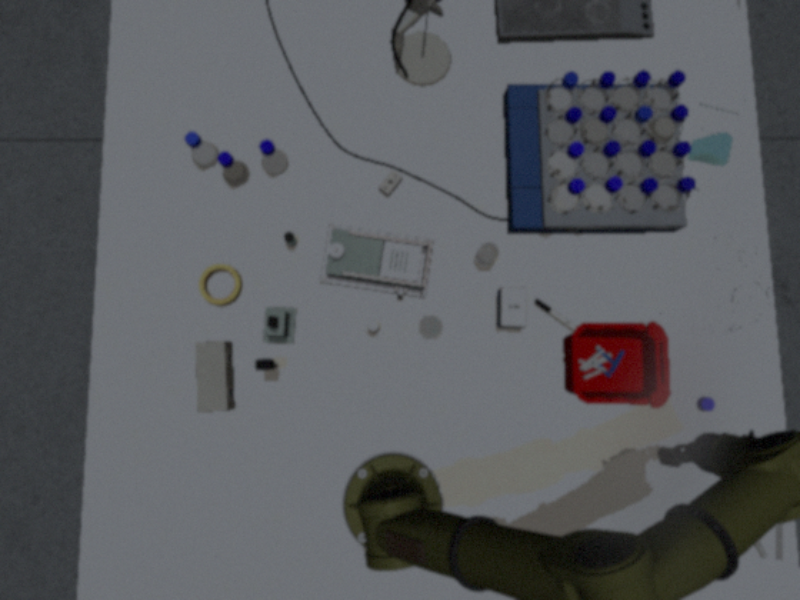

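View pics/scene.png

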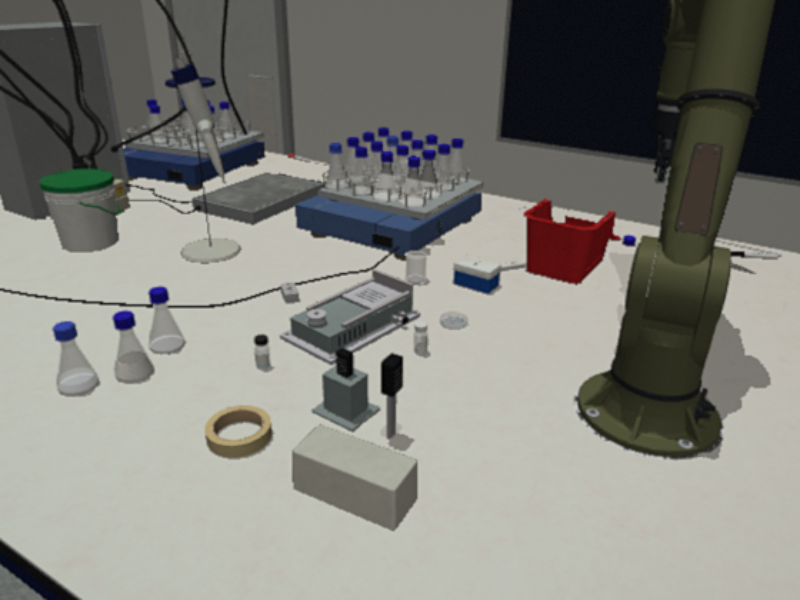

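The scene shows the key in its holder: top (275,322), scene (345,360). A larger look-alike stands free on the table: top (266,365), scene (392,375). The drive unit is at top (378,262), with its pulley on the left (world +y) and its end wall on the right. I'll take coarse positions from both depth views.

```bash
python3 - <<'E'
from h import *
import pickle
a,b=pickle.load(open('c.pkl','rb'))
s=.7
P=cloud(a);Q=cloud(b)
def box(P,u0,u1,v0,v1): return P[int(v0*s):int(v1*s),int(u0*s):int(u1*s)].reshape(-1,3)
for n,bx in dict(holder=(262,298,304,345),other=(254,290,352,384),unit=(318,436,224,300)).items():
    p=box(P,*bx)
    for lo,hi in ((20,45),(45,53),(53,62),(62,72),(72,85),(85,105),(105,125),(125,200)):
        q=p[(p[:,2]>lo)&(p[:,2]<hi)]
        if len(q)>3: print(n,lo,hi,len(q),q.mean(0).round(0),q.min(0).round(0),q.max(0).round(0))
for n,bx in dict(keyS=(330,360,345,372),otherS=(378,405,350,395)).items():
    q=box(Q,*bx);c=b['color'][int(bx[2]*s):int(bx[3]*s),int(bx[0]*s):int(bx[1]*s)].reshape(-1,3)
    q=q[c.max(1)<55]; print(n,len(q),np.percentile(q,[2,50,98],axis=0).round(0))
H=P[:,:,2]
crop=a['color'][150:275,130:320]
save('crop.png',cv2.resize(np.clip(crop*2.0,0,255).astype(np.uint8),None,fx=4,fy=4,interpolation=cv2.INTER_CUBIC))
E
```

```text
holder 20 45 24 [429. 262.  35.] [404. 255.  22.] [460. 304.  45.]
holder 45 53 11 [424. 269.  50.] [403. 256.  45.] [456. 291.  52.]
holder 53 62 10 [423. 260.  59.] [403. 255.  53.] [461. 271.  62.]
holder 62 72 34 [434. 271.  70.] [402. 256.  64.] [460. 301.  72.]
holder 72 85 156 [432. 279.  76.] [405. 256.  72.] [464. 304.  84.]
holder 85 105 11 [429. 273. 100.] [420. 270.  90.] [442. 285. 105.]
holder 105 125 44 [433. 279. 117.] [420. 269. 106.] [446. 289. 125.]
other 105 125 11 [331. 282. 113.] [321. 274. 105.] [347. 305. 124.]
other 125 200 82 [334. 290. 145.] [324. 275. 129.] [346. 309. 153.]
unit 20 45 189 [562.  40.  35.] [498. -90.  20.] [667. 166.  45.]
unit 45 53 936 [598.  61.  50.] [520. -85.  45.] [670. 160.  53.]
unit 53 62 939 [589.   7.  57.] [519. -92.  53.] [664. 156.  62.]
unit 62 72 125 [592.  42.  67.] [518. -98.  62.] [651. 151.  72.]
unit 72 85 94 [588.  -1.  76.] [520. -98.  72.] [630. 147.  85.]
keyS 177 [[422. 136.  12.]
 [431. 288. 106.]
 [555. 292. 119.]]
otherS 362 [[323. 282.  94.]
 [328. 307. 126.]
 [342. 313. 147.]]
```

View pics/crop.png

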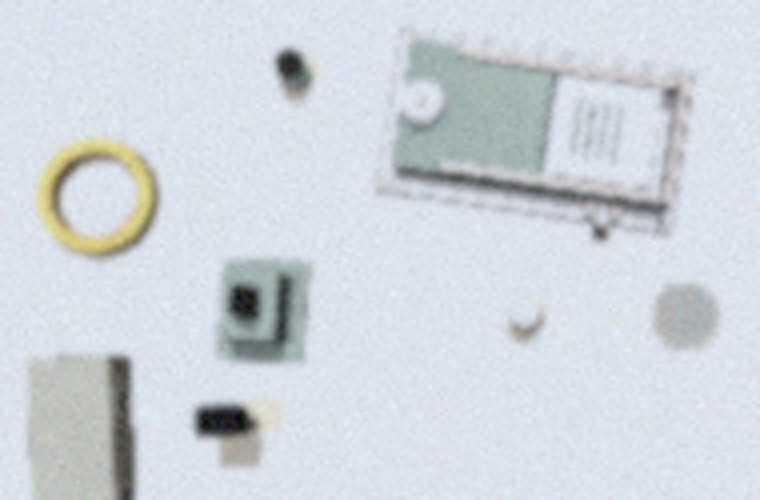

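The crop confirms the choice. The smaller key is in the grey holder at crop (243,302), with its top at about 119 mm, as expected for 75+44. The look-alike at crop (222,420) is taller, at about 147 mm, and stands free. I'll plan the swing over to the holder and check the clearance along it.

```bash
cat >> h.py <<'E'
from scipy.spatial.transform import Rotation as Ro
def ori(yaw,tilt=0.):
    """tool z down, tool y along (+/-) unit y for unit yaw; tilt about the unit's x axis (tip to +y for tilt>0)"""
    return (Ro.from_euler('z',yaw)*Ro.from_euler('x',tilt)*Ro.from_euler('x',np.pi)).as_rotvec()
def ori2(yaw,tilt=0.):
    return (Ro.from_rotvec(ori(yaw,tilt))*Ro.from_euler('z',np.pi)).as_rotvec()
E
python3 - <<'E'
from h import *
import pickle
a,b=pickle.load(open('c.pkl','rb'))
P=cloud(a).reshape(-1,3)
r=np.hypot(P[:,0],P[:,1]);t=np.degrees(np.arctan2(P[:,1],P[:,0]))
for k in range(-60,40,10):
    m=(t>k)&(t<k+10)
    print(k,[ (R,int(np.percentile(P[m&(abs(r-R)<25)][:,2],99.5))) for R in range(400,800,50) if (m&(abs(r-R)<25)).sum()>5])
for p in ([400,250,320],[560,0,320]):
  for f in (ori,ori2):
    for y in (0,-.13): print(p,f.__name__,y,np.round(solve_ik(p,f(y)),2))
print(Ro.from_rotvec([-3.115,-.396,0]).as_matrix().round(2))
c=capture('wrist');print(c['hand_eye'].round(2),c['camera_matrix'][0])
E
```

```text
-60 [(400, 9), (450, 10), (500, 157), (550, 159), (600, 36), (650, 157), (700, 156), (750, 92)]
-50 [(400, 7), (450, 9), (500, 10), (550, 155), (600, 158), (650, 155), (700, 9), (750, 10)]
-40 [(400, 9), (450, 8), (500, 63), (550, 66), (600, 62), (650, 10), (700, 11), (750, 130)]
-30 [(400, 8), (450, 9), (500, 8), (550, 62), (600, 61), (650, 68), (700, 90), (750, 128)]
-20 [(400, 14), (450, 19), (500, 10), (550, 11), (600, 8), (650, 68), (700, 9), (750, 33)]
-10 [(400, 8), (450, 14), (500, 54), (550, 80), (600, 80), (650, 77), (700, 10), (750, 11)]
0 [(400, 64), (450, 67), (500, 16), (550, 65), (600, 61), (650, 63), (700, 14), (750, 23)]
10 [(400, 8), (450, 9), (500, 9), (550, 61), (600, 77), (650, 76), (700, 51), (750, 9)]
20 [(400, 10), (450, 8), (500, 76), (550, 74), (600, 8), (650, 10), (700, 66), (750, 8)]
30 [(400, 9), (450, 148), (500, 124), (550, 116), (600, 9), (650, 32), (700, 30), (750, 27)]
[400, 250, 320] ori 0 [ 0.23  0.45 -1.22  1.85  0.46  1.17 -2.73]
[400, 250, 320] ori -0.13 [ 0.22  0.45 -1.21  1.85  0.46  1.16 -2.85]
[400, 250, 320] ori2 0 [ 0.23  0.45 -1.22  1.85  0.46  1.17  0.42]
[400, 250, 320] ori2 -0.13 [ 0.23  0.45 -1.22  1.85  0.46  1.17  0.29]
[560, 0, 320] ori 0 [ 0.41  0.45 -0.68  1.65  0.3   1.16 -1.92]
[560, 0, 320] ori -0.13 [ 0.39  0.44 -0.67  1.65  0.3   1.16 -2.05]
[560, 0, 320] ori2 0 [ 0.63  0.58 -1.13  1.64  0.54  1.27  0.97]
[560, 0, 320] ori2 -0.13 [ 0.62  0.56 -1.09  1.64  0.52  1.26  0.87]
[[ 0.97  0.25 -0.  ]
 [ 0.25 -0.97  0.  ]
 [ 0.   -0.   -1.  ]]
[[  0.    -0.95  -0.31  78.74]
 [  1.     0.     0.    -0.98]
 [ -0.    -0.31   0.95 -70.38]
 [  0.     0.     0.     1.  ]] [308.02939287   0.         279.25058652]
```

```bash
cat >> h.py <<'E'
def wcap():
    o=observe();c=capture('wrist')
    T=np.eye(4);T[:3,:3]=Ro.from_rotvec(o['tool_rot']).as_matrix();T[:3,3]=o['position']
    W=np.linalg.inv(T@c['hand_eye']);c['R']=W[:3,:3];c['t']=W[:3,3];return c
E
python3 - <<'E'
from h import *
import pickle
L=[]
def go(p,o): reach(p,o); pause(.15); L.append(wcap()); s=observe();print(s['time'],s['position'].round(1),s['joints'].round(2))
go([590,10,330],ori2(-.13))
go([590,-60,330],ori2(-.13))
go([440,240,320],ori2(0))
go([440,300,320],ori2(0))
pickle.dump(L,open('w.pkl','wb'))
f=lambda c:np.clip(c['color']*1.6,0,255).astype(np.uint8)
save('w1.png',f(L[1]));save('w2.png',f(L[2]))
E
```

```text
3.0083 [590.    9.4 329.9] [ 0.56  0.6  -1.08  1.55  0.54  1.32  0.86]
3.5917 [589.9 -58.7 330.3] [ 0.68  0.61 -1.09  1.54  0.55  1.33  0.97]
5.0583 [440.9 239.  319.8] [ 0.22  0.49 -1.17  1.78  0.48  1.19  0.48]
5.6083 [440.5 298.8 319.8] [ 0.07  0.53 -1.13  1.71  0.5   1.23  0.39]
```

View pics/w1.png

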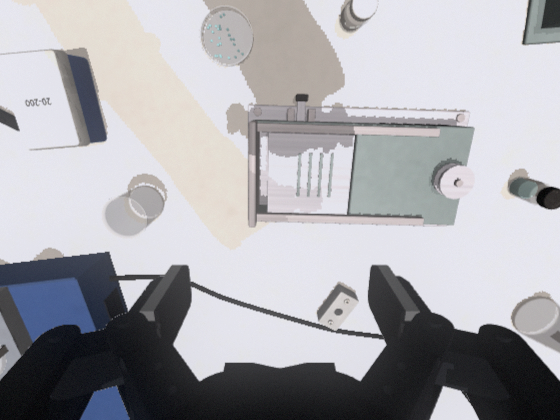

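View pics/w2.png

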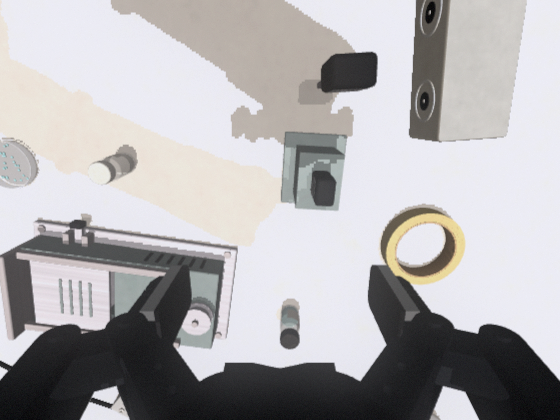

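w1 shows the unit with its wall on the left (252,172), the cover slot at about (262,172), the pulley at (457,182) and the pawl at (302,105). w2 shows the holder at (318,172) and the key grip at (323,187), with the larger look-alike at (350,70). I'll measure from the depth points of two wrist positions each.

```bash
python3 - <<'E'
from h import *
import pickle
L=pickle.load(open('w.pkl','rb'))
def rect(p): 
    r=cv2.minAreaRect(p[:,:2].astype(np.float32)); return np.round(r[0],1),np.round(r[1],1),round(r[2],1)
def near(P,c,r): return P[np.hypot(P[...,0]-c[0],P[...,1]-c[1])<r]
def biggest(c,P,m):
    m=cv2.morphologyEx(m.astype(np.uint8),cv2.MORPH_OPEN,np.ones((2,2)))
    n,l,s,_=cv2.connectedComponentsWithStats(m); return [P[l==i] for i in np.argsort(-s[1:,4])[:3]+1]
for i in (0,1,2,3):
    c=L[i];P=cloud(c);z=P[...,2]
    v=np.arange(420)[:,None]<260
    if i<2:
        reg=(abs(P[...,0]-590)<90)&(abs(P[...,1]-30)<155)&v
        for q in biggest(c,P,reg&(z>68)&(z<84))[:3]: print(i,'top',len(q),q.mean(0).round(1),'zmed',np.median(q[:,2]).round(1),*rect(q))
        q=biggest(c,P,reg&(z>52.5)&(z<62))[0]; print(' cover+rails?',len(q),np.median(q[:,2]),*rect(q))
        q=biggest(c,P,reg&(z>46.5)&(z<52.5))[0]; print(' housing?',len(q),np.median(q[:,2]),*rect(q))
    else:
        reg=(np.hypot(P[...,0]-432,P[...,1]-279)<60)&v
        q=biggest(c,P,reg&(z>112)&(z<126))[0];print(i,'key',len(q),q.mean(0).round(1),np.median(q[:,2]).round(1),*rect(q))
        q=biggest(c,P,reg&(z>70)&(z<80))[0];print('  holder',len(q),q.mean(0).round(1),np.median(q[:,2]).round(1),*rect(q))
        q=biggest(c,P,reg&(z>3)&(z<10))[0];print('  foot',len(q),np.median(q[:,2]).round(1),*rect(q))
E
```

```text
0 top 931 [576.  -84.2  73.8] zmed 76.0 [595.3 -90.5] [ 22.3 148.8] 72.7
0 top 904 [614.3 136.5  70. ] zmed 71.4 [586.5  96.1] [209.8  39.8] 53.9
 cover+rails? 9677 55.97260941337542 [594.   17.5] [230.5 162.6] 80.9
 housing? 8432 50.44161834058829 [606.9  91.2] [194.4 134.7] 71.4
1 top 932 [614.5 137.1  69.2] zmed 71.2 [583.8  72.1] [278.8  39.1] 63.8
1 top 806 [575.8 -84.3  74.1] zmed 76.2 [584.8 -87. ] [ 26.5 163.4] 70.9
 cover+rails? 9626 55.881011495369975 [600.2  29.3] [229. 150.] 80.9
 housing? 9024 50.40235836414436 [602.2  52.5] [277.7 131.6] 77.2
2 key 557 [436.1 282.4 116. ] 119.1 [410. 274.] [113.4  28.2] 21.5
  holder 1750 [432.9 281.2  73.1] 75.5 [426.  287.5] [141.9  70.8] 10.2
  foot 1552 6.6 [421.  282.9] [119.1  82.8] 1.4
3 key 537 [435.7 282.7 118. ] 119.3 [411.9 286.1] [ 18.9 102.8] 82.6
  holder 1802 [433.  283.4  74.5] 75.5 [426.5 281. ] [ 56.  131.7] 85.8
  foot 1712 6.5 [422.1 283.9] [ 76.1 122.2] 86.5
```

```bash
python3 - <<'E'
from h import *
import pickle
from scipy.spatial import cKDTree
L=pickle.load(open('w.pkl','rb'))
v=(np.arange(420)[:,None]<260)
def clean(P,m,k=3):
    m=cv2.morphologyEx((m&v).astype(np.uint8),cv2.MORPH_OPEN,np.ones((k,k)))
    n,l,s,_=cv2.connectedComponentsWithStats(m); i=1+np.argmax(s[1:,4]); return P[l==i]
def rect(q,trim=True):
    r=cv2.minAreaRect(q[:,:2].astype(np.float32)); return len(q),np.round(np.median(q[:,2]),1),np.round(r[0],1),np.round(r[1],1),round(r[2],1)
for i in range(4):
    c=L[i];P=cloud(c);z=P[...,2];x=P[...,0];y=P[...,1]
    if i<2:
        w=clean(P,(abs(z-76)<3)&(abs(y+85)<22)&(abs(x-585)<75)); print(i,'wall',*rect(w))
        p=clean(P,(abs(z-71.5)<7)&(np.hypot(x-614,y-137)<30)); print('  pulley',*rect(p),p.mean(0).round(1))
        cm=(abs(z-55)<2.0)&(x>520)&(x<660)&(abs(y+25)<50)&(abs(x-590)<35); q=clean(P,cm); print('  cover',*rect(q))
    else:
        d=c['color'].max(2)<60
        k=clean(P,(abs(z-119)<4)&(np.hypot(x-433,y-281)<35),2); print(i,'key',*rect(k))
        h=clean(P,(abs(z-75.5)<3)&(np.hypot(x-433,y-281)<50)); print('  holder',*rect(h))
        f=clean(P,(abs(z-6.5)<2)&(np.hypot(x-433,y-281)<65)); print('  foot',*rect(f))
E
```

```text
0 wall 794 76.3 [577.4 -86. ] [  8.6 114.1] 81.1
  pulley 904 71.4 [612.7 135.1] [37.2 37.4] 20.5 [612.4 134.7  71.6]
  cover 4501 55.6 [590.  -24.9] [69.9 99.8] 0.0
1 wall 747 76.4 [577.8 -85.7] [  7.3 114.8] 81.0
  pulley 928 71.3 [612.6 135. ] [37.9 36.3] 81.6 [612.4 134.5  71.5]
  cover 4682 55.5 [590.  -24.9] [69.9 99.5] 0.0
2 key 530 119.1 [410. 274.] [113.4  28.2] 21.5
  holder 1716 75.5 [435.7 281.5] [46.1 60.6] 86.7
  foot 1484 6.5 [435.5 281.5] [75.5 89.3] 86.4
3 key 526 119.3 [411.9 286.1] [ 18.9 102.8] 82.6
  holder 1780 75.6 [435.7 281.5] [46.1 60.5] 86.5
  foot 1443 6.5 [435.3 281.6] [75.5 88.9] 86.7
```

Everything agrees with the given sizes:
- **Unit:** wall to pulley measures 223 mm (224 expected), yaw -0.157, heights 76.3 and 55.6 mm.
- **Holder:** 60.5x46 at (435.6, 281.5), yaw -0.06, top at 75.5 mm. The key top is at 119.2 mm.

I'll grasp now.

```bash
python3 - <<'E'
from h import *
o=ori2(-.06)
reach([435.6,281.5,230],o); set_gripper(50,80)
print(move_l([435.6,281.5,156],120,contact_N=8)); 
s=observe();print(s['time'],s['position'],s['wrist_force'])
set_gripper(0,80); s=observe();print(s['time'],s['finger_gap'],s['finger_force'],s['position'])
move_l([435.6,281.5,250],150)
s=observe();print(s['time'],s['finger_gap'],s['position'],s['wrist_force'])
c=wcap();save('w3.png',np.clip(c['color']*1.6,0,255).astype(np.uint8))
import pickle;pickle.dump(c,open('g.pkl','wb'))
E
```

```text
False
7.275 [435.66649848 281.93446569 156.41621928] [-0.38845102  0.8740797   0.69148816]
7.6667 17.338378986197355 77.87355780601501 [435.86035968 281.69406563 156.73279043]
8.4417 17.001132478392243 [435.45669909 280.89921862 249.24092502] [-0.86030723  0.25691302 -0.89001188]
```

View pics/w3.png

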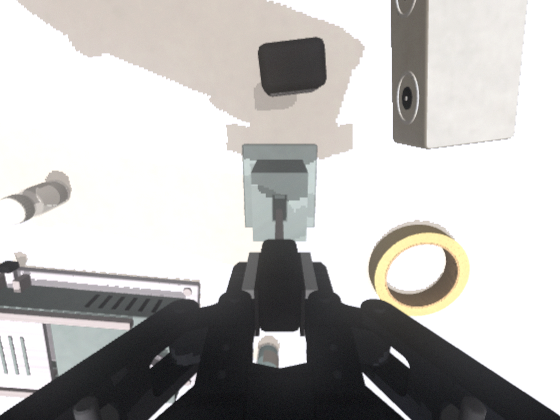

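The key is held upright between the pads. Its grip is at (280,285) and the blade runs up the image towards (279,200). I'll check where the tip sits in the hand and the IK of the lever poses before moving.

```bash
cat >> h.py <<'E'
YAW=-.157; O=np.array([596.1,31.4,0.]); U=Ro.from_euler('z',YAW).as_matrix(); TIP=146.
def pose(tip,tilt=0.):
    """TCP pose for the key's tip at a drive_unit point"""
    d=np.array([0,np.sin(tilt),-np.cos(tilt)])
    return O+U@(np.asarray(tip,float)-TIP*d), ori2(YAW,tilt)
def lever(x,th,s=36,g=.5):
    n=np.array([0,np.cos(th),np.sin(th)]);d=np.array([0,np.sin(th),-np.cos(th)])
    return pose(np.array([x,-115+g,76.2])+2.5*n+s*d,th)
E
python3 - <<'E'
from h import *
import pickle
c=pickle.load(open('g.pkl','rb'));P=cloud(c)
s=observe();Rt=Ro.from_rotvec(s['tool_rot']).as_matrix()
T=(P-s['position'])@Rt      # tool frame
for lo in range(95,160,6):
    m=(abs(T[...,0])<20)&(abs(T[...,1])<14)&(T[...,2]>lo)&(T[...,2]<lo+6)
    q=T[m]; print(lo,len(q),*( [np.percentile(q[:,0],[5,95]).round(1),np.percentile(q[:,1],[5,50,95]).round(1)] if len(q) else []))
for p in (pose([-8,-109,120]),pose([-8,-109,45]),lever(-8,.26),lever(-8,.53),pose([-8,-95,48.5]),pose([-8,-15.5,48.5]),pose([-17,-23,24]),pose([-18,-66,24])):
    j=solve_ik(*p);print(p[0].round(0),None if j is None else j.round(2))
E
```

```text
95 34 [7.5 8.5] [-1.7  0.7  3.1]
101 34 [7.1 8.6] [-1.7  0.7  3.1]
107 26 [7.5 8.6] [-1.2  0.7  2.6]
113 23 [7.9 8.7] [-1.3  0.7  2.6]
119 23 [7.9 8.6] [-1.3  0.7  2.7]
125 19 [7.9 8.5] [-1.4 -0.   2.7]
131 20 [8.  8.5] [-1.5  0.6  2.7]
137 18 [7.9 8.6] [-1.5  0.6  2.8]
143 7 [7.8 8.5] [-1.4  0.6  1.9]
149 0
155 0
[571. -75. 266.] [ 0.72  0.65 -1.07  1.68  0.61  1.19  0.9 ]
[571. -75. 191.] [ 0.68  0.72 -1.    1.78  0.69  1.05  0.83]
[ 566. -106.  183.] [ 0.91  0.82 -1.14  1.78  0.59  0.97  1.02]
[ 562. -133.  172.] [ 1.09  0.99 -1.28  1.75  0.5   0.97  1.18]
[573. -61. 194.] [ 0.65  0.71 -1.    1.77  0.69  1.05  0.81]
[586.  17. 194.] [ 0.5   0.72 -0.99  1.75  0.68  1.06  0.69]
[576.  11. 170.] [ 0.51  0.73 -0.97  1.8   0.71  1.    0.66]
[568. -31. 170.] [ 0.59  0.73 -0.98  1.82  0.72  0.99  0.73]
```

The tip sits at tool (0, 0.6, 146), straight in the hand, and all poses are reachable. I'll insert it and lever.

```bash
cat > st.py <<'E'
from h import *
def st(n):
    s=observe();print(n,round(s['time'],2),'F',(U.T@s['wrist_force']).round(1),'unit tcp',(U.T@(s['position']-O)).round(1),'gap',round(s['finger_gap'],1))
E
python3 - <<'E'
from st import *
reach(*pose([-8,-109.6,100]));pause(.1);st('above')
p,o=pose([-8,-109.6,45]);hit=move_l(p,90,o,contact_N=8);st(('in',hit))
if hit:
    raise SystemExit
p,o=lever(-8,0,s=33,g=0.3);print(move_l(p,40,o,contact_N=25));st('wall')
for th in np.radians([7,14,21,28,31]):
    p,o=lever(-8,th,g=.3);h=move_l(p,50,o,contact_N=45);st((round(th,2),h))
    if h: break
c=wcap();save('w4.png',np.clip(c['color']*1.6,0,255).astype(np.uint8))
E
```

```text
above 10.02 F [ 0.3 -0.2 -0.5] unit tcp [  -8.3 -107.6  246.4] gap 16.9
('in', False) 10.78 F [ 0.1  0.7 -1.1] unit tcp [  -7.8 -109.4  191.2] gap 17.2
False
wall 11.03 F [-0.  -0.4 -0.9] unit tcp [  -7.8 -112.6  189.5] gap 17.3
(np.float64(0.12), False) 11.45 F [-0.6  0.7 -1.8] unit tcp [  -8.  -126.   185.7] gap 16.7
(np.float64(0.24), False) 11.87 F [-0.3  0.2 -0.9] unit tcp [  -8.1 -138.5  183.6] gap 16.8
(np.float64(0.37), False) 12.28 F [-0.3 -3.9 -3.1] unit tcp [  -8.3 -152.2  179.4] gap 16.8
(np.float64(0.49), False) 12.7 F [ 0.  -0.6 -0.6] unit tcp [  -7.9 -162.8  175.1] gap 16.9
(np.float64(0.54), False) 12.97 F [ 0.   0.7 -1.1] unit tcp [  -7.9 -168.7  171.9] gap 17.3
```

View pics/w4.png

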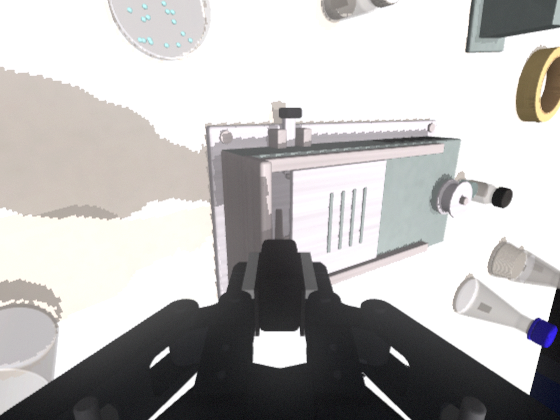

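The key leans on the wall at (265,200) and the cover edge is now at (292,215) with a wider slot. The force dropped, so the detent has snapped. I'll straighten the key and slide the cover open.

```bash
python3 - <<'E'
from st import *
for th,y in ((.36,-94),(.18,-93),(0,-92)):
    p,o=pose([-8,y,48.3],th);h=move_l(p,90,o,contact_N=30);st((th,h))
p,o=pose([-8,-30,48.3]);h=move_l(p,70,o,contact_N=15);st(('slide',h))
p,o=pose([-8,-14.5,48.3]);h=move_l(p,40,o,contact_N=12);st(('end',h))
c=wcap();save('w5.png',np.clip(c['color']*1.6,0,255).astype(np.uint8))
P=cloud(c);Q=(P-O)@U
m=(abs(Q[...,2]-55.5)<2)&(abs(Q[...,0])<40)&(abs(Q[...,1]-30)<70);m[260:]=0
print(np.percentile(Q[m][:,1],[0,1,5,50,95,99,100]).round(1))
E
```

```text
(0.36, False) 13.47 F [ 0.6 -1.2 -1.1] unit tcp [  -8.  -144.7  185.5] gap 17.2
(0.18, False) 13.92 F [-0.  -1.1 -1.1] unit tcp [  -8.1 -120.   191.1] gap 17.1
(0, False) 14.37 F [ 0.2 -0.9 -1.4] unit tcp [ -8.  -93.2 193.4] gap 17.1
('slide', False) 15.4 F [-0.8 -0.  -1. ] unit tcp [ -7.9 -29.8 194.4] gap 17.0
('end', False) 15.94 F [ 0.3 -5.   1.1] unit tcp [ -7.9 -15.2 194.2] gap 17.0
[-17.1 -11.5  -6.9  36.4  77.5  81.2  99.2]
```

View pics/w5.png

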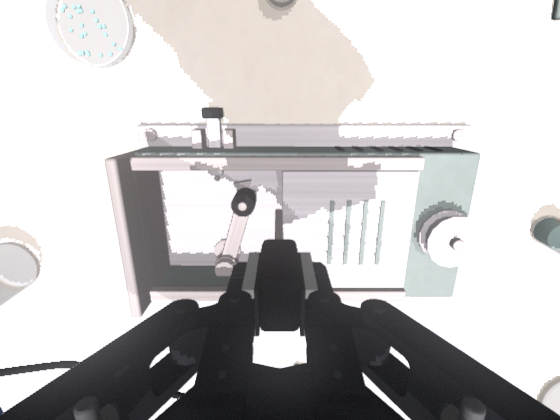

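The bay is open: the cover's left edge is at (283,220), its far end at unit y ≈ +81.5 (82 when fully open), and there's 5 N against the stop. The roller top is at (243,203). I'll locate it, then lower the key into the gap and make contact gently.

```bash
python3 - <<'E'
from st import *
p,o=pose([-8,-22,48.3]);move_l(p,60,o)
p,o=pose([-17.5,-23.5,48.3]);move_l(p,60,o);pause(.1)
c=wcap();Q=(cloud(c)-O)@U
m=(abs(Q[...,2]-42)<3)&(abs(Q[...,0]+17)<16)&(abs(Q[...,1]+43)<15);m[260:]=0
q=Q[m];print('roller',len(q),q.mean(0).round(1),q.min(0).round(1),q.max(0).round(1))
m=(abs(Q[...,2]-55.5)<2)&(abs(Q[...,0]+20)<15)&(abs(Q[...,1])<40);m[260:]=0
print('cover edge y',np.percentile(Q[m][:,1],[1,3,10]).round(1)); st('pos')
assert np.hypot(*(q.mean(0)[:2]-[-17,-43]))<6
p,o=pose([-17.5,-23.5,25]);h=move_l(p,60,o,contact_N=6);st(('down',h))
if not h:
    p,o=pose([-17.5,-40,25]);h=move_l(p,25,o,contact_N=4);st(('touch',h))
E
```

```text
roller 391 [-17.5 -42.5  42.6] [-25.6 -51.3  39. ] [ -7.7 -34.2  45. ]
cover edge y [-12.7 -11.7  -7.9]
pos 16.73 F [ 0.4 -0.4 -1.2] unit tcp [-17.4 -23.4 194.4] gap 17.2
('down', False) 17.27 F [ 0.4  1.2 -0.9] unit tcp [-17.6 -23.4 170.6] gap 17.1
('touch', True) 17.82 F [ 0.4  1.  -0. ] unit tcp [-18.  -36.5 170.8] gap 17.0
```

The roller is where it should be, the cover edge is at -12.7, and the key touched the roller. I'll push on slowly past the click.

```bash
python3 - <<'E'
from st import *
for y in (-45,-54,-60,-64.5):
    p,o=pose([-18.3,y,25]);h=move_l(p,25,o,contact_N=18);st((y,h))
    if h: break
pause(.5);st('rest')
c=wcap();save('w6.png',np.clip(c['color']*1.6,0,255).astype(np.uint8));Q=(cloud(c)-O)@U
m=(abs(Q[...,2]-42)<3)&(abs(Q[...,0]+19)<16)&(abs(Q[...,1]+75)<16);m[260:]=0
q=Q[m];print('roller',len(q),q.mean(0).round(1),q.min(0).round(1),q.max(0).round(1))
E
```

```text
(-45, False) 18.32 F [-2.2  4.  -2.3] unit tcp [-18.7 -44.9 170.7] gap 16.9
(-54, False) 18.83 F [-5.2  7.2 -1.1] unit tcp [-19.2 -52.4 170.9] gap 17.2
(-60, False) 19.23 F [-1.9  5.9 -1.3] unit tcp [-18.6 -59.3 171. ] gap 17.1
(-64.5, False) 19.56 F [-2.4  6.3 -0.3] unit tcp [-18.6 -63.7 171. ] gap 17.1
rest 20.06 F [-2.9  4.9 -0.9] unit tcp [-18.6 -63.6 171. ] gap 16.8
roller 497 [-19.8 -73.2  42.6] [-27.9 -82.3  39. ] [-10.1 -60.   45. ]
```

View pics/w6.png

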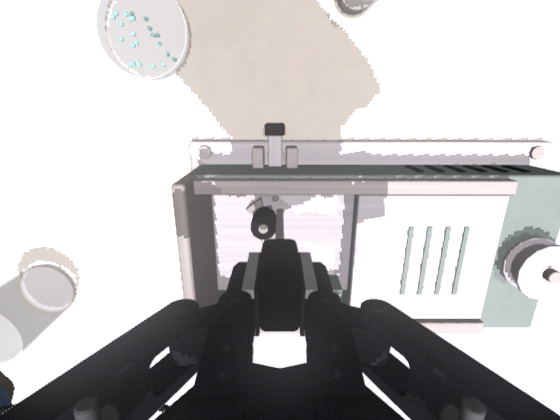

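The roller is at (263,220), unit y ≈ -73.5, which is about 0.47 rad. The pawl knob at (275,130) is back in. The force peaked at the click and settled at about 5 N on the key, and the cover is still open. I'll hand it in.

```bash
python3 -c "
from station import *
print(sign_off())"
```

```text
the job is handed in; nothing more can be done
None
```

The job is handed in at about 20 s of the 42 s allowed: the cover was levered off its detent and slid fully open with the key. The key is still in the gripper, holding the tensioner past its click at about 0.47 rad with about 5 N; I have not seen a verdict.

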